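# Fold up the balcony plant-feed tray and pack the tubs

## Robot

A 6-joint arm with a two-finger parallel gripper is mounted at the origin on the work surface. World frame = base frame: x ahead of the robot, y to its left, z up, the work surface at z = 0. Lengths are in m, angles in rad, forces in N, time in s.
With the tool pointing down it reaches from about 0.325 to 0.9 m from the base axis. Payload 6.1 kg.
Tool frame: the origin (TCP) lies midway between the tips of the shut fingers; the grasp point (between the pads) lies 19 mm behind it; x points along the fingers, y is the direction in which the jaws open and shut, and the axes are right-handed (so a half turn about x gives the same grasp; the last joint's range is limited). The gripper opens to 85 mm and grips with 20 to 120 N. Pads are 22 mm wide; open, the fingers measure 114 mm over their backs; the gripper's body (76 mm by 85 mm) begins 54 mm behind the grasp point. The pads swing forward as they close: fully open they stand 13 mm farther back than shut.
Start: joints at [1.029, 0.22, 1.526, -0, 1.395, -0.126], TCP at [0.252, 0.572, 0.231] pointing down, gripper open.
Joint ranges: [-2.98, 2.98], [-0.91, 2.08], [0.09, 2.57], [-1.24, 4.39], [0.2, 2.65], [-2.68, 2.68]. Speed limits (rad/s): [2.57, 2.57, 3.01, 3.14, 3.14, 3.14].

## Interface

Orientations are given as [roll, pitch, yaw] about the fixed x, y, z axes, in that order (R = Rz(yaw) Ry(pitch) Rx(roll)).
In Python, from plant import movep, move_l, set_joints, gripper_to, hold, inverse_kinematics, observe, get_image, get_calibration, Unreachable, job_done gives the robot as it stands. Calls block until the motion is done:
- movep(position, orientation): joint-space move of the TCP to a pose.
- move_l(position, feed=0.15, rotation=None, max_force=None): straight line of the TCP; rotation=None keeps the orientation; feed is the mean speed in m/s. With max_force (N) it stops when the force on the tool has changed by that much, and returns True; else False.
- set_joints(angles): joint-space move.
- gripper_to(opening, f_grip=None): finger opening in m; f_grip is the grip in N (None keeps the last); returns when the fingers have stopped.
- hold(seconds).
- inverse_kinematics(position, orientation): joint angles nearest the present ones, or None.
- observe(): the state.
- get_image(name): name is "scene" or "top" or "wrist"; returns (picture, depth): 420x560x3 uint8, red, green, blue; 420x560 float32, m along the optical axis (not along the pixel's ray), 0 where there is no reading.
- get_calibration(name): a dict with "intrinsics" (3x3 intrinsics, pixels), "dist_coeffs" ([k1, k2, p1, p2, k3] as OpenCV has them; the pictures are not rectified), "world_from_camera" (4x4, takes a point from camera to world coordinates). Camera axes: x right, y down, z forward; pixel columns grow to the right and rows downward; lengths in m; the calibration is good to about 2 mm. A picture is of the moment at which its call begins: read the wrist's pose just before it. get_calibration takes no time and is no camera call; for the wrist camera it gives the pose at the moment of the call.
A pose or a line that the arm cannot do raises Unreachable and nothing moves.
- job_done(): hands the job in, once; it reports no verdict.
The state is a dict: "time_s": time; "q": joint angles; "joint_velocities": joint speeds; "joint_torque": joint torques, N m; "eef_pos": TCP position; "tcp_rot": TCP orientation; "ft_force": force on the tool from outside, world axes, zero at the start; "torque": the same for the moment, N m; "opening": finger opening in m.
Only numpy, scipy, OpenCV 4.12 (cv2) and the standard library are available. Lean on these libraries where they do the work, as an engineer would, in place of code of your own. Each camera call takes 0.05 s, during which the arm holds its last target.

## Task

Fold up all four walls of the flat blue tray until they stand fully upright, and only then pack it: every white tub of plant feed that is out is to stand upright on the tray floor with its lid pushed fully home, no red showing. Leave the walls up and the tubs standing free, and do not disturb the glass jar, saucer, trowel or dustpan.

Things in the scene. Friction and masses are not known exactly. Their poses are not given: they have to be found in the camera images.
- tray: Fold-flat blue polypropylene tray, fixed to the cabinet top; yaw varies. Origin: centre of the base's underside, z up. Base plate 140 x 220 mm (its x, y), inner floor 8 mm above the cabinet top. A wall is hinged along each edge, 62 mm from hinge to rim edge, 4 mm thick with an 8 mm thick rim; raised, the walls stand 68 mm above the cabinet top and enclose 140 x 220 mm.
- wall_near (a joint): Hinge (rad) of the tray's near wall, 228 mm wide along y; hinge line at x = -72 mm in the tray's frame, 6 mm above the cabinet top. 0 = lying level outwards, grows as it is raised, stops at 1.571 = upright. Starts splayed outwards at 0.35 to 0.7. Stiff: it stays where it is left; turning it takes 0.12 N m (2 N at the rim, square to the wall).
- wall_far (a joint): Hinge (rad) of the tray's far wall, 228 mm wide along y; hinge line at x = +72 mm in the tray's frame, 6 mm above the cabinet top. 0 = lying level outwards, grows as it is raised, stops at 1.571 = upright. Starts splayed outwards at 0.35 to 0.7. Stiff: it stays where it is left; turning it takes 0.12 N m (2 N at the rim, square to the wall).
- wall_left (a joint): Hinge (rad) of the tray's left wall, 140 mm wide along x; hinge line at y = +112 mm in the tray's frame, 6 mm above the cabinet top. 0 = lying level outwards, grows as it is raised, stops at 1.571 = upright. Starts splayed outwards at 0.35 to 0.7. Stiff: it stays where it is left; turning it takes 0.12 N m (2 N at the rim, square to the wall).
- wall_right (a joint): Hinge (rad) of the tray's right wall, 140 mm wide along x; hinge line at y = -112 mm in the tray's frame, 6 mm above the cabinet top. 0 = lying level outwards, grows as it is raised, stops at 1.571 = upright. Starts splayed outwards at 0.35 to 0.7. Stiff: it stays where it is left; turning it takes 0.12 N m (2 N at the rim, square to the wall).
- tub_a: White round tub of plant feed with a green band, 56 mm across, straight-sided, rim 52 mm high, about 0.2 kg with its lid. Loose, standing upright on the right. Origin: centre of its underside, z up. Some of the four tubs may be absent.
- lid_a (a joint): How far the lid of tub_a stands proud of the rim (m): starts 0.004 to 0.007, 0 = fully home. A push of about 7 N moves it down and it stays where it is left; it cannot come off.
- lid_a_top (a point): Centre of the top of tub_a's green lid (54 mm across, 4 mm thick flange, red skirt that shows while it is proud); 56 mm above the tub's underside when fully home.
- tub_b: White round tub of plant feed with a green band, 56 mm across, straight-sided, rim 52 mm high, about 0.2 kg with its lid. Loose, standing upright on the right. Origin: centre of its underside, z up. Some of the four tubs may be absent.
- lid_b (a joint): How far the lid of tub_b stands proud of the rim (m): starts 0.004 to 0.007, 0 = fully home. A push of about 7 N moves it down and it stays where it is left; it cannot come off.
- lid_b_top (a point): Centre of the top of tub_b's green lid (54 mm across, 4 mm thick flange, red skirt that shows while it is proud); 56 mm above the tub's underside when fully home.
- tub_c: White round tub of plant feed with a green band, 56 mm across, straight-sided, rim 52 mm high, about 0.2 kg with its lid. Loose, standing upright on the right. Origin: centre of its underside, z up. Some of the four tubs may be absent.
- lid_c (a joint): How far the lid of tub_c stands proud of the rim (m): starts 0.004 to 0.007, 0 = fully home. A push of about 7 N moves it down and it stays where it is left; it cannot come off.
- lid_c_top (a point): Centre of the top of tub_c's green lid (54 mm across, 4 mm thick flange, red skirt that shows while it is proud); 56 mm above the tub's underside when fully home.
- tub_d: White round tub of plant feed with a green band, 56 mm across, straight-sided, rim 52 mm high, about 0.2 kg with its lid. Loose, standing upright on the right. Origin: centre of its underside, z up. Some of the four tubs may be absent.
- lid_d (a joint): How far the lid of tub_d stands proud of the rim (m): starts 0.004 to 0.007, 0 = fully home. A push of about 7 N moves it down and it stays where it is left; it cannot come off.
- lid_d_top (a point): Centre of the top of tub_d's green lid (54 mm across, 4 mm thick flange, red skirt that shows while it is proud); 56 mm above the tub's underside when fully home.
- jar: Glass jar with aluminium cap, 84 mm across, 125 mm high; bystander. Origin under its centre.
- saucer: Terracotta saucer, 130 mm across, 22 mm high; bystander. Origin under its centre.
- dustpan: Yellow plastic dustpan, pan 200 x 220 mm and 60 mm high, handle to its +x; bystander. Origin under the pan's centre.
- trowel: Aluminium hand trowel, about 330 mm long and 30 mm high, blade to its +x; bystander. Origin under its middle.
Not all that is in view belongs to the job. What is shaped like the tub_a but yellow is not meant.

How it is judged:
On the way:
1. all four tray walls stand upright before any tub is in the tray (value of joint each of wall_near, wall_far, wall_left, wall_right above 1.4 rad and (x of tub_a in the frame of tray above 0.055 m or x of tub_a in the frame of tray below -0.055 m or y of tub_a in the frame of tray above 0.095 m or y of tub_a in the frame of tray below -0.095 m) and (x of tub_b in the frame of tray above 0.055 m or x of tub_b in the frame of tray below -0.055 m or y of tub_b in the frame of tray above 0.095 m or y of tub_b in the frame of tray below -0.095 m) and (x of tub_c in the frame of tray above 0.055 m or x of tub_c in the frame of tray below -0.055 m or y of tub_c in the frame of tray above 0.095 m or y of tub_c in the frame of tray below -0.095 m) and (x of tub_d in the frame of tray above 0.055 m or x of tub_d in the frame of tray below -0.055 m or y of tub_d in the frame of tray above 0.095 m or y of tub_d in the frame of tray below -0.095 m)), for 0.2 s.
At the end, for the whole second after the job is handed in: All four walls within 0.17 rad of upright; every tub present at rest, released, upright (0.12 rad) on the tray floor inside the walls (origin within 50 mm and 90 mm of the tray centre along its x and y, at most 13 mm above the cabinet top), its lid under 1.5 mm proud (value of joint each of wall_near, wall_far, wall_left, wall_right above 1.4 rad and x of tub_a in the frame of tray between -0.05 and 0.05 m and y of tub_a in the frame of tray between -0.09 and 0.09 m and z of each of tub_a, tub_b, tub_c, tub_d in the frame of tray below 0.013 m and angle between each of tub_a, tub_b, tub_c, tub_d's own z axis and vertical below 0.12 rad and value of joint each of lid_a, lid_b, lid_c, lid_d below 0.0015 m and linear speed of each of tub_a, tub_b, tub_c, tub_d below 0.02 m/s and x of tub_b in the frame of tray between -0.05 and 0.05 m and y of tub_b in the frame of tray between -0.09 and 0.09 m and x of tub_c in the frame of tray between -0.05 and 0.05 m and y of tub_c in the frame of tray between -0.09 and 0.09 m and x of tub_d in the frame of tray between -0.05 and 0.05 m and y of tub_d in the frame of tray between -0.09 and 0.09 m); the robot touches nothing.
It fails at once if the jar is pushed more than 3 cm (distance of jar from where it was at the start of the episode above 0.03 m).
It fails at once if the saucer is pushed more than 3 cm (distance of saucer from where it was at the start of the episode above 0.03 m).
It fails at once if the dustpan is pushed more than 3 cm (distance of dustpan from where it was at the start of the episode above 0.03 m).
It fails at once if the trowel is pushed more than 3 cm (distance of trowel from where it was at the start of the episode above 0.03 m).
It fails at once if the glass jar is tipped (angle between jar's own z axis and vertical above 0.3 rad).
Of tub_a, tub_b, tub_c, tub_d only 2 to 3 are there at a start; the rules pass over those that are not, and their reading is None.
At some moment in a run one of tub_a, tub_b, tub_c, tub_d may be knocked a few centimetres aside while the robot is not near it.
It also fails if it takes over 210 s, if anything falls off the work surface, if the arm or the gripper's body presses on something with over 40 N, if the wrist force passes 120 N, or if a joint passes its speed limit or range.

## Working session

There is one attempt and no reset: what is moved stays moved. The work goes in short steps, each a Python script; the robot and the scene stay as the last script left them, time stands still between calls to the robot, and variables do not carry over. Pictures are saved under pics/ and viewed, and the job is handed in when it is done.

```bash
ls; mkdir -p pics
cat > snap.py <<'E'
import cv2,sys
from plant import *
def snap(n,f):
    im,d=get_image(n); cv2.imwrite(f'pics/{f}.png',im[:,:,::-1]); return im,d
E
python3 - <<'E'
from snap import *
import numpy as np
for n in ['scene','top','wrist']:
    im,d=snap(n,n+'0'); np.savez(f'pics/{n}0.npz',im=im,d=d)
    c=get_calibration(n);print(n,c['intrinsics'],c['dist_coeffs'],np.round(c['world_from_camera'],3), (d>0).mean())
print(observe())
E
```

```text
pics
scene [[545.44161959   0.         277.68644651]
 [  0.         545.44161959 222.46153772]
 [  0.           0.           1.        ]] [-0.08732911  0.          0.          0.          0.        ] [[ 0.087  0.794 -0.601  1.402]
 [ 0.996 -0.079  0.04  -0.007]
 [-0.016 -0.602 -0.798  1.28 ]
 [ 0.     0.     0.     1.   ]] 0.9959608843537415
top [[545.14757895   0.         279.31429907]
 [  0.         545.14757895 216.55728857]
 [  0.           0.           1.        ]] [-0.12671299  0.          0.          0.          0.        ] [[-3.500e-02 -9.760e-01  2.160e-01  1.360e-01]
 [-9.990e-01  3.400e-02 -7.000e-03  7.300e-02]
 [-1.000e-03 -2.160e-01 -9.760e-01  1.736e+00]
 [ 0.000e+00  0.000e+00  0.000e+00  1.000e+00]] 0.99578231292517
wrist [[352.66368449   0.         281.26169131]
 [  0.         352.66368449 210.14472081]
 [  0.           0.           1.        ]] [-0.06859755  0.          0.          0.          0.        ] [[ 0.403  0.879  0.255  0.188]
 [ 0.915 -0.386 -0.113  0.601]
 [-0.001  0.279 -0.96   0.373]
 [ 0.     0.     0.     1.   ]] 0.9959481292517007
{'time_s': 0.15, 'q': array([ 1.02887688e+00,  2.21065101e-01,  1.52732962e+00, -2.79521429e-05,
        1.39466391e+00, -1.26099000e-01]), 'joint_velocities': array([ 0.00037983, -0.00112157, -0.00148718, -0.00018704, -0.00060905,
       -0.00055797]), 'joint_torque': array([ 4.16633329e-04, -4.97487795e+01, -3.89900565e+01, -1.84895262e-04,
        7.17901843e-03, -1.59131741e-05]), 'eef_pos': array([0.25224234, 0.57135047, 0.23044795]), 'tcp_rot': array([-1.67813025,  1.56933009, -2.09394578]), 'ft_force': array([-0.45369501,  0.26934696,  0.61970378]), 'torque': array([-0.04284803, -0.02297833, -0.01120215]), 'opening': 0.08523584489837935}
```

View pics/scene0.png

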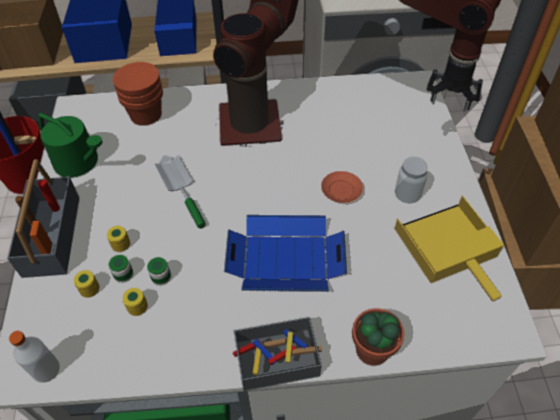

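View pics/top0.png

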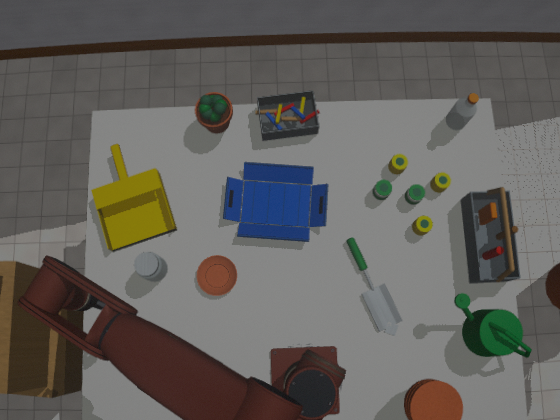

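View pics/wrist0.png

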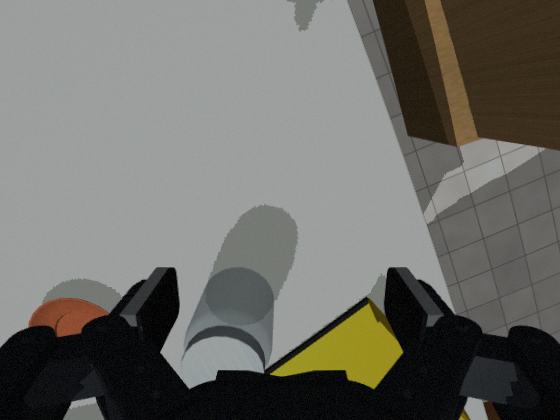

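Scene: the flat blue tray is at top (277,202), the tub group is around top (380-445,160-230), and the jar is at (149,266). I'll enlarge the tub group next.

Run:
```python
import cv2,numpy as np
a=cv2.imread('pics/top0.png')[140:250,360:470]; b=cv2.imread('pics/scene0.png')[215:325,60:190]
a=cv2.resize(a,None,fx=3.6,fy=3.6,interpolation=3);b=cv2.resize(b,(390,396),interpolation=3)
cv2.imwrite('pics/crop0.png',np.hstack([a[:396],b]))
a=cv2.imread('pics/top0.png')[150:255,210:340];cv2.imwrite('pics/crop1.png',cv2.resize(a,None,fx=5,fy=5,interpolation=3))
```

```text
(no output)
```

View pics/crop0.png

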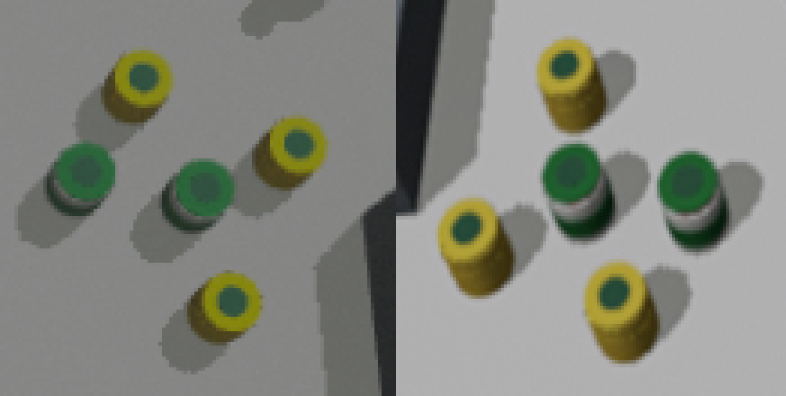

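View pics/crop1.png

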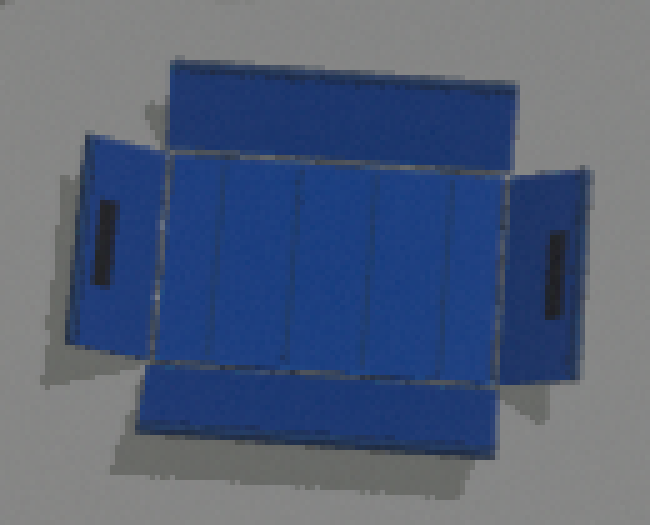

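Candidates in top view: white tubs with a green band and full green lid at (383,189) and (416,194). Yellow tubs are at (399,163), (441,182) and (424,225). Only the two white ones fit the description, and the crop confirms it. Next I'll locate the tubs and the tray.

```bash
cat > geo.py <<'E'
import numpy as np,cv2
from snap import *
def rays(cal,px):
    px=np.asarray(px,float).reshape(-1,1,2)
    n=cv2.undistortPoints(px,cal['intrinsics'],np.array(cal['dist_coeffs'])).reshape(-1,2)
    return np.c_[n,np.ones(len(n))]
def onplane(cal,px,z):
    T=cal['world_from_camera'];d=rays(cal,px)@T[:3,:3].T;o=T[:3,3]
    return o+d*((z-o[2])/d[:,2])[:,None]
def cloud(cal,d):
    h,w=d.shape;u,v=np.meshgrid(np.arange(w),np.arange(h))
    r=rays(cal,np.c_[u.ravel(),v.ravel()])*d.reshape(-1,1)
    T=cal['world_from_camera'];return (r@T[:3,:3].T+T[:3,3]).reshape(h,w,3)
def green_lids(im,cal,ztop=0.062,minA=60):
    hsv=cv2.cvtColor(im,cv2.COLOR_RGB2HSV)
    m=cv2.inRange(hsv,(60,90,50),(90,255,255))
    return m
E
python3 - <<'E'
from geo import *
for n in ['top','scene']:
    z=np.load(f'pics/{n}0.npz');im,d=z['im'],z['d'];c=get_calibration(n);P=cloud(c,d)
    hsv=cv2.cvtColor(im,cv2.COLOR_RGB2HSV)
    if n=='top':
        print(onplane(c,[(243,180),(311.4,185),(309.6,227),(240,222)],.008).round(4))
    m=cv2.inRange(hsv,(105,120,40),(125,255,255))
    box=(slice(140,260),slice(210,340)) if n=='top' else (slice(200,300),slice(215,360))
    mm=np.zeros_like(m);mm[box]=m[box]
    B=P[mm>0];B=B[(B[:,2]>-.02)&(B[:,2]<.1)]
    F=B[(np.abs(B[:,2]-.008)<.006)]
    print(n,'blue',len(B),'flat',len(F),'zmed',np.median(F[:,2]),B[:,2].max(), B.min(0),B.max(0))
    print(cv2.minAreaRect(F[:,:2].astype(np.float32)*1000))
    bg=P[(P[...,2]>-.02)&(P[...,2]<.02)];print('table z',np.median(bg[:,2]))
    # tops
    for name,lo,hi in [('green',(50,60,30),(95,255,255)),('yellow',(20,120,60),(34,255,255)),('terra',(3,120,60),(12,255,255))]:
        m=cv2.inRange(hsv,lo,hi)
        zb=((P[...,2]>(.05 if name!='terra' else .008))&(P[...,2]<.075)).astype(np.uint8)*255
        k,lab,st,ce=cv2.connectedComponentsWithStats(m&zb)
        for i in range(1,k):
            if st[i,4]>25:
                Q=P[lab==i];print(name,ce[i].round(1),st[i,4],Q.mean(0).round(4),((Q.max(0)+Q.min(0))/2).round(4),np.median(Q[:,2]).round(4))
E
```

```text
[[ 0.6463  0.1765  0.008 ]
 [ 0.6212 -0.0482  0.008 ]
 [ 0.4806 -0.0356  0.008 ]
 [ 0.505   0.1891  0.008 ]]
top blue 6109 flat 2770 zmed 0.008790146260283627 0.05770883625545187 [ 0.43128858 -0.09600253 -0.00428358] [0.69497603 0.24106209 0.05770884]
((569.0072631835938, 73.41048431396484), (267.563232421875, 183.5435333251953), 85.46343231201172)
table z 0.0010008026708998585
green [399.6 161. ] 42 [ 0.6785 -0.3358  0.0579] [ 0.6791 -0.3353  0.0583] 0.0577
green [442.5 179.7] 39 [ 0.6111 -0.4712  0.0578] [ 0.6104 -0.471   0.0595] 0.0565
green [383.4 187.1] 207 [ 0.5917 -0.275   0.0608] [ 0.5917 -0.2735  0.0612] 0.0608
green [416.3 191.8] 200 [ 0.5724 -0.3801  0.0614] [ 0.5729 -0.3808  0.0625] 0.0615
green [424.  223.3] 45 [ 0.4698 -0.3968  0.0572] [ 0.4693 -0.3973  0.0567] 0.0573
green [473.3 332.8] 146 [ 0.1208 -0.5206  0.0628] [ 0.1198 -0.5327  0.0625] 0.0616
yellow [302.4 104.1] 54 [ 0.8865 -0.0287  0.0601] [ 0.8846 -0.0289  0.0609] 0.0594
yellow [278.4 113.9] 64 [0.8528 0.0524 0.0635] [0.8559 0.0519 0.0631] 0.0629
yellow [125.  183.7] 1666 [0.6331 0.5552 0.0607] [0.662  0.5499 
[... 1549 characters left out ...]
6846 -0.3382  0.0572] [ 0.682  -0.3386  0.0582] 0.0576
yellow [288.5 347. ] 133 [0.8596 0.0473 0.0641] [0.858  0.0474 0.0629] 0.0642
yellow [256.2 361.6] 127 [ 0.8878 -0.0323  0.0603] [ 0.8843 -0.0318  0.0587] 0.0609
terra [545.4  20.2] 136 [-0.4573  1.2379  0.0414] [-0.4601  1.239   0.0406] 0.0427
terra [242.5 129.1] 593 [ 0.0437 -0.0269  0.0136] [ 0.0078 -0.0021  0.0155] 0.0136
terra [136.8 117. ] 162 [-0.0232 -0.3803  0.043 ] [-0.0254 -0.3827  0.0416] 0.0441
terra [342.4 185. ] 588 [0.3244 0.2663 0.0148] [0.3338 0.2634 0.0182] 0.0143
terra [ 42.6 250.4] 35 [ 0.5144 -0.6017  0.06  ] [ 0.5138 -0.6019  0.059 ] 0.0594
terra [368.6 358.4] 144 [0.9002 0.236  0.0463] [0.8936 0.2405 0.0437] 0.047
```

Run:
```python
from geo import *
yaw=-.105
for n,c0 in [('top',(.5633,.0705)),('scene',(.566,.067))]:
    z=np.load(f'pics/{n}0.npz');im,d=z['im'],z['d'];c=get_calibration(n);P=cloud(c,d)
    hsv=cv2.cvtColor(im,cv2.COLOR_RGB2HSV)
    m=cv2.inRange(hsv,(105,100,30),(125,255,255))>0
    B=P[m];B=B[(np.hypot(B[:,0]-.56,B[:,1]-.07)<.25)&(B[:,2]>0)&(B[:,2]<.08)]
    R=np.array([[np.cos(yaw),-np.sin(yaw)],[np.sin(yaw),np.cos(yaw)]])
    L=np.c_[(B[:,:2]-c0)@R,B[:,2]]
    for nm,ax,sg,h,oth in [('far',0,1,.072,.1),('near',0,-1,.072,.1),('left',1,1,.112,.06),('right',1,-1,.112,.06)]:
        s=(sg*L[:,ax]>h+.006)&(np.abs(L[:,1-ax])<oth)&(L[:,2]>.006)
        Q=L[s]; o=sg*Q[:,ax]
        k=np.polyfit(o,Q[:,2],1)
        print(n,nm,s.sum(),'ang',np.arctan(k[0]).round(3),'omax',np.percentile(o,98).round(4),'zmax',np.percentile(Q[:,2],98).round(4),'z at hinge',np.polyval(k,h).round(4))
R=np.array(observe()['tcp_rot']);from scipy.spatial.transform import Rotation as Ro
M=Ro.from_euler('xyz',R).as_matrix();T=get_calibration('wrist')['world_from_camera']
print(M.round(3)); print('cam in tool',(M.T@(T[:3,3]-observe()['eef_pos'])).round(3))
```

```text
top far 954 ang 0.491 omax 0.1217 zmax 0.0464 z at hinge 0.012
top near 763 ang 0.611 omax 0.1225 zmax 0.0486 z at hinge 0.0095
top left 494 ang 0.583 omax 0.1629 zmax 0.0471 z at hinge 0.0087
top right 452 ang 0.616 omax 0.1599 zmax 0.047 z at hinge 0.0091
scene far 757 ang 0.324 omax 0.1252 zmax 0.0463 z at hinge 0.0191
scene near 1251 ang 0.599 omax 0.1202 zmax 0.0445 z at hinge 0.0088
scene left 583 ang 0.586 omax 0.1617 zmax 0.045 z at hinge 0.0088
scene right 575 ang 0.626 omax 0.1606 zmax 0.046 z at hinge 0.0078
[[-0.001  0.404  0.915]
 [-0.001  0.915 -0.404]
 [-1.    -0.001 -0.   ]]
cam in tool [-0.142  0.001 -0.071]
```

```bash
cat > walls.py <<'E'
from geo import *
from scipy.spatial.transform import Rotation as Ro
C0=np.array([.5645,.0688]);YAW=-.105
cy,sy=np.cos(YAW),np.sin(YAW);RT=np.array([[cy,-sy],[sy,cy]])
W={'far':(np.array([1,0.]),.072),'near':(np.array([-1,0.]),.072),'left':(np.array([0,1.]),.112),'right':(np.array([0,-1.]),.112)}
def pose(name,th,phi,lat=0,e=.008,half=.011,gap=0.,flip=1):
    """TCP pose with finger elevation phi; K corner on wall at angle th. gap = retreat along outward normal"""
    o,h=W[name]; l=np.array([-o[1],o[0]])
    u=np.array([np.cos(th),np.sin(th)]);n=np.array([np.sin(th),-np.cos(th)])
    a=np.array([-np.cos(phi),-np.sin(phi)]);p=np.array([-np.sin(phi),np.cos(phi)])
    H=np.array([h,.006])
    if th<phi: K=H+.062*u+.004*n+e*a
    else: K=H+(.062-e)*u+.004*n
    t=K-half*p+gap*n
    xy=C0+RT@(o*t[0]+l*lat)
    ow=np.r_[RT@o,0];zz=np.array([0,0,1.])
    X=a[0]*ow+a[1]*zz;Z=-flip*(p[0]*ow+p[1]*zz);Y=np.cross(Z,X)
    return np.r_[xy,t[1]],Ro.from_matrix(np.c_[X,Y,Z]).as_euler('xyz')
E
python3 - <<'E'
from walls import *
for nm,lats in [('near',(0,)),('left',(0,.03,-.03)),('right',(0,.03,-.03)),('far',(0,))]:
  for lat in lats:
    for flip in (1,-1):
      for deg in (40,45,50,60,70):
        r=''
        for th,g in ((.5,.02),(.5,0),(1.0,0),(1.57,0)):
            p,o=pose(nm,th,np.radians(deg),lat,gap=g,flip=flip); q=inverse_kinematics(p,o); r+=' ' +('N' if q is None else str(np.round(q,1).tolist()))
        print(nm,lat,flip,deg,r)
E
```

```text
near 0 1 40  N N N N
near 0 1 45  N N N N
near 0 1 50  N N N N
near 0 1 60  [0.1, -0.2, 2.6, -0.3, 0.3, 2.1] [0.1, -0.3, 2.5, -0.3, 0.3, 2.0] [0.1, -0.3, 2.5, -0.2, 0.4, 1.9] [0.1, -0.2, 2.4, -0.2, 0.4, 1.9]
near 0 1 70  [0.1, -0.2, 2.5, -0.1, 0.5, 1.8] [0.1, -0.2, 2.4, -0.1, 0.6, 1.8] [0.0, -0.2, 2.4, -0.1, 0.6, 1.8] [0.0, -0.1, 2.3, -0.1, 0.6, 1.8]
near 0 -1 40  N N N N
near 0 -1 45  N N N N
near 0 -1 50  N N N N
near 0 -1 60  [0.1, -0.2, 2.6, -0.3, 0.3, -1.1] [0.1, -0.3, 2.5, -0.3, 0.3, -1.2] [0.1, -0.3, 2.5, -0.2, 0.4, -1.2] [0.1, -0.2, 2.4, -0.2, 0.4, -1.3]
near 0 -1 70  [0.1, -0.2, 2.5, -0.1, 0.5, -1.3] [0.1, -0.2, 2.4, -0.1, 0.6, -1.3] [0.0, -0.2, 2.4, -0.1, 0.6, -1.4] [0.0, -0.1, 2.3, -0.1, 0.6, -1.4]
left 0 1 40  [0.6, 1.0, 1.1, -0.6, 1.7, -2.3] [0.6, 0.9, 1.2, -0.6, 1.7, -2.3] [0.6, 0.9, 1.2, -0.6, 1.7, -2.3] [0.5, 0.8, 1.3, -0.7, 1.6, -2.3]
left 0 1 45  [0.6, 0.9, 1.2, -0.6, 1.6, -2.3] [0.6, 0.9, 1.2, -0.6, 1.6, -2.3] [0.5, 0.8, 1.3, -0.6, 1.6, -2.3] [0.5, 0.8, 1.3, -0.6, 1.6, -2.4]
left 0 1 50  [0.5, 0.9, 1.2, -0.5, 1.5, -2.3] [0.5, 0.8, 1.3, -0.5, 1.5, -2.3] [0.5, 0.8, 1
[... 9062 characters left out ...]
0.7, 1.2, 0.0, 1.5, -1.5]
far 0 -1 40  N [-0.1, 1.5, 0.2, 0.1, 2.3, 1.6] [-0.1, 1.3, 0.4, 0.1, 2.3, 1.6] [-0.1, 1.2, 0.6, 0.1, 2.2, 1.6]
far 0 -1 45  [-0.1, 1.4, 0.3, 0.0, 2.2, 1.6] [-0.1, 1.3, 0.4, 0.0, 2.2, 1.6] [-0.1, 1.2, 0.6, 0.0, 2.1, 1.6] [-0.0, 1.1, 0.7, 0.0, 2.1, 1.6]
far 0 -1 50  [-0.1, 1.3, 0.5, 0.0, 2.0, 1.6] [-0.1, 1.2, 0.6, 0.0, 2.0, 1.6] [-0.0, 1.1, 0.7, 0.0, 2.0, 1.6] [-0.0, 1.0, 0.8, 0.0, 2.0, 1.6]
far 0 -1 60  [-0.0, 1.1, 0.8, 0.0, 1.8, 1.6] [-0.0, 1.0, 0.8, 0.0, 1.8, 1.6] [-0.0, 1.0, 0.9, 0.0, 1.8, 1.6] [-0.0, 0.9, 1.0, 0.0, 1.8, 1.6]
far 0 -1 70  [-0.0, 0.9, 1.0, 0.0, 1.6, 1.6] [-0.0, 0.9, 1.1, 0.0, 1.6, 1.6] [-0.0, 0.8, 1.1, 0.0, 1.6, 1.6] [-0.0, 0.7, 1.2, 0.0, 1.5, 1.6]
```

```bash
cat >> walls.py <<'E'
def raise_wall(nm,th0,deg,lat=0,e0=.012,e1=.016,over=.004):
    phi=np.radians(deg); ow=np.r_[RT@W[nm][0],0]
    p,o=pose(nm,th0-.08,phi,lat,e0)
    pre=p+ow*.035
    movep(pre+[0,0,.13],o); move_l(pre,.12)
    f0=observe()['ft_force']
    hit=move_l(p,.06,max_force=15)
    print(nm,'in',hit,p.round(3))
    for th in np.arange(th0+.1,1.5,.15):
        e=e0+(e1-e0)*min(1,(th-th0)/.6)
        pp,_=pose(nm,th,phi,lat,e)
        if move_l(pp,.06,max_force=20): print('force at',th.round(2),observe()['ft_force'].round(1))
    pp,_=pose(nm,1.571,phi,lat,e1)
    h=move_l(pp-ow*over,.04,max_force=14)
    s=observe();print('end',h,s['ft_force'].round(1)-f0.round(1),(s['eef_pos']-pp).round(4),s['time_s'])
    cur=np.array(s['eef_pos'])
    move_l(cur+ow*.03,.1); move_l(cur+ow*.03+[0,0,.12],.15)
E
python3 - <<'E'
from walls import *
c=get_calibration('top');print('box',onplane(c,[(260,137),(318,133),(149,260)],.06).round(3))
gripper_to(0,40)
p=observe()['eef_pos'];move_l(p+[0,0,.1],.2)
raise_wall('left',.585,60)
print(observe()['opening'])
snap('top','top1');snap('scene','scene1')
E
```

```text
box [[ 0.775  0.115  0.06 ]
 [ 0.782 -0.075  0.06 ]
 [ 0.383  0.473  0.06 ]]
left in False [0.582 0.24  0.017]
end False [-0.8  5.9  0.8] [-0.0002 -0.0032  0.0003] 7.6917
-0.00011134276011729011
```

Run:
```python
import cv2,numpy as np
cv2.imwrite('pics/m1.png',np.hstack([cv2.resize(cv2.imread('pics/top1.png')[130:270,190:350],(400,350)),cv2.resize(cv2.imread('pics/scene1.png')[190:310,200:360],(400,350))]))
```

```text
(no output)
```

View pics/m1.png

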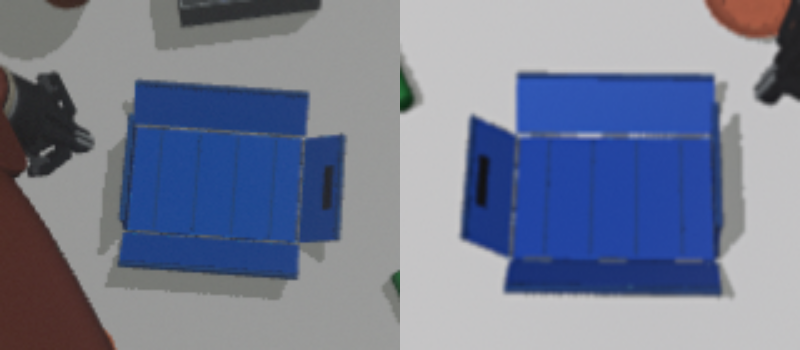

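The top and scene crops show the left wall standing and the other three still splayed. Next are right, near and far, with the finger steeper for far because the tool box is close.

```bash
sed -i 's/over=.004):/over=.004,back=.035):/; s/pre=p+ow\*.035/pre=p+ow*back/' walls.py
python3 - <<'E'
from walls import *
move_l(observe()['eef_pos']+[0,0,.1],.2)
raise_wall('far',.5,70,over=.006,back=.022,e0=.010)
move_l(observe()['eef_pos']+[0,0,.1],.2)
raise_wall('near',.605,62,over=.006)
snap('top','top2');snap('scene','scene2')
import cv2
cv2.imwrite('pics/m2.png',np.hstack([cv2.resize(cv2.imread('pics/top2.png')[130:270,190:350],(400,350)),cv2.resize(cv2.imread('pics/scene2.png')[190:310,200:360],(400,350))]))
E
```

```text
far in False [0.701 0.054 0.014]
end True [2.  0.1 1.7] [-0.0024  0.0002 -0.0002] 14.7917Traceback (most recent call last):
  File "<stdin>", line 5, in <module>
  File "walls.py", line 23, in raise_wall
    movep(pre+[0,0,.13],o); move_l(pre,.12)
                            ~~~~~~^^^^^^^^^
plant.Unreachable: the arm cannot follow that straight line within its joint ranges
```

Run:
```python
from walls import *
raise_wall('near',.605,70,over=.006,back=.022)
snap('top','top2');snap('scene','scene2')
import cv2
cv2.imwrite('pics/m2.png',np.hstack([cv2.resize(cv2.imread('pics/top2.png')[130:270,190:350],(400,350)),cv2.resize(cv2.imread('pics/scene2.png')[190:310,200:360],(400,350))]))
```

```text
near in False [0.431 0.083 0.019]
end True [-1.1 -1.   0. ] [ 0.0038 -0.0006 -0.0014] 23.825
```

View pics/m2.png

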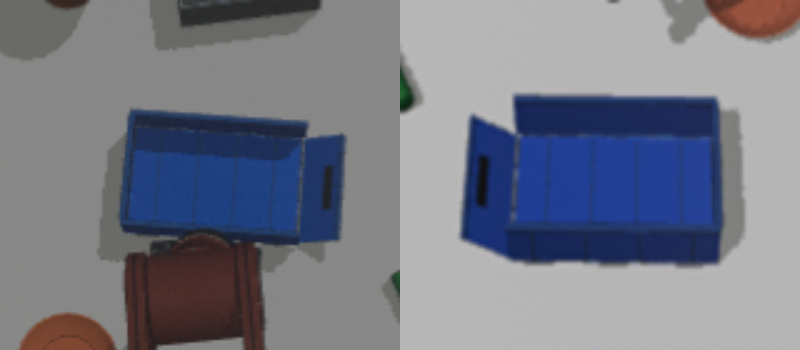

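Three walls are up and the right one is still splayed. Raising it now, touching it slightly toward the robot side to stay clear of the tubs.

Run:
```python
from walls import *
move_l(observe()['eef_pos']+[0,0,.12],.2)
raise_wall('right',.62,62,lat=-.025,over=.006,back=.025)
move_l(observe()['eef_pos']+[0,0,.1],.2)
im,d=get_image('top'); np.savez('pics/top3.npz',im=im,d=d);cv2.imwrite('pics/top3.png',im[:,:,::-1])
im,d=get_image('scene'); np.savez('pics/scene3.npz',im=im,d=d);cv2.imwrite('pics/scene3.png',im[:,:,::-1])
import cv2
cv2.imwrite('pics/m3.png',np.hstack([cv2.resize(cv2.imread('pics/top3.png')[110:270,190:450],(400,260)),cv2.resize(cv2.imread('pics/scene3.png')[190:320,60:360],(400,260))]))
# wall tops
for n in ['top','scene']:
    z=np.load(f'pics/{n}3.npz');c=get_calibration(n);P=cloud(c,z['d'])
    m=cv2.inRange(cv2.cvtColor(z['im'],cv2.COLOR_RGB2HSV),(105,100,30),(125,255,255))>0
    B=P[m];B=B[(B[:,2]>.061)&(B[:,2]<.08)&(np.hypot(B[:,0]-.56,B[:,1]-.07)<.2)]
    L=(B[:,:2]-C0)@RT
    for nm,(o,h) in W.items():
        s=L@o; t=L@np.array([-o[1],o[0]]); k=(s>h-.02)&(abs(t)<h*0+ (.08 if h<.1 else .05))
        print(n,nm,k.sum(),np.percentile(s[k],[5,50,95]).round(4) if k.sum() else '')
```

```text
right in False [ 0.522 -0.099  0.019]
end True [-1.2 -5.2  2.7] [ 0.0008  0.0044 -0.    ] 31.9917
top far 114 [0.0667 0.0696 0.074 ]
top near 129 [0.069  0.0735 0.0767]
top left 74 [0.1105 0.1138 0.1174]
top right 56 [0.1062 0.1087 0.1117]
scene far 203 [0.0702 0.0753 0.079 ]
scene near 142 [0.0641 0.0681 0.0735]
scene left 80 [0.1065 0.1096 0.1128]
scene right 66 [0.1099 0.1124 0.1152]
```

View pics/m3.png

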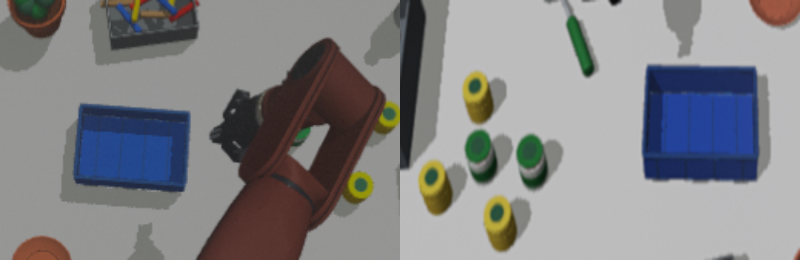

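All four rims measure opposite pairs 143 mm and 222 mm apart (nominal 144 and 224), so the walls are upright. Next I'll clear the arm, measure the tubs again and grasp.

```bash
cat > tubs.py <<'E'
from walls import *
def down(yaw):
    X=np.array([0,0,-1.]);Y=np.array([np.cos(yaw),np.sin(yaw),0]);Z=np.cross(X,Y)
    return Ro.from_matrix(np.c_[X,Y,Z]).as_euler('xyz')
def find(tag,reg=None):
    out=[]
    for n in ['top','scene']:
        im,d=get_image(n);cv2.imwrite(f'pics/{n}_{tag}.png',im[:,:,::-1]);c=get_calibration(n);P=cloud(c,d)
        m=cv2.inRange(cv2.cvtColor(im,cv2.COLOR_RGB2HSV),(50,60,30),(95,255,255))
        zb=((P[...,2]>.05)&(P[...,2]<.08)&(P[...,0]>.25)&(np.abs(P[...,1])<.7)).astype(np.uint8)*255
        k,lab,st,ce=cv2.connectedComponentsWithStats(m&zb)
        for i in range(1,k):
            if st[i,4]>70:
                Q=P[lab==i];zt=np.median(Q[:,2])
                r=onplane(c,[ce[i]],zt)[0]
                print(n,ce[i].round(1),st[i,4],'ray',r.round(4),'mid',((Q.max(0)+Q.min(0))/2)[:2].round(4));out.append(r)
    return out
E
python3 - <<'E'
from tubs import *
p=observe()['eef_pos'];print(p)
movep([.45,.25,.35],down(YAW))
find('a');gripper_to(.085)
print([ (inverse_kinematics([.592,-.277,.016],down(YAW+k*np.pi))) for k in (0,1)])
E
```

```text
[ 0.52243365 -0.0781578   0.26348436]
top [383.4 187. ] 208 ray [ 0.5918 -0.2746  0.0618] mid [ 0.5916 -0.274 ]
top [416.3 191.8] 195 ray [ 0.5725 -0.3803  0.0611] mid [ 0.5725 -0.381 ]
scene [118.1 262.7] 243 ray [ 0.5755 -0.3847  0.061 ] mid [ 0.5729 -0.3843]
scene [156.7 265.4] 256 ray [ 0.5946 -0.2793  0.0616] mid [ 0.5927 -0.2802]
[array([-5.58192679e-01,  5.11296568e-01,  1.58517782e+00, -4.44089210e-16,
        1.04511827e+00, -4.53192679e-01]), None]<sys>:0: UserWarning: Gimbal lock detected. Setting third angle to zero since it is not possible to uniquely determine all angles.
```

```bash
cat >> tubs.py <<'E'
def pick(xy,grip=35):
    o=down(YAW); movep([*xy,.2],o); gripper_to(.085)
    h=move_l([*xy,.08],.2); h=move_l([*xy,.018],.1,max_force=12); print('hit',h)
    gripper_to(.04,grip); print('open',observe()['opening'])
    move_l([*xy,.20],.15); print('open lifted',observe()['opening'],observe()['ft_force'].round(1))
def place(lx,ly):
    o=down(YAW); t=C0+RT@np.array([lx,ly])
    move_l([*t,.20],.2); move_l([*t,.07],.15)
    h=move_l([*t,.022],.05,max_force=8); s=observe();print('touch',h,s['eef_pos'].round(4),s['ft_force'].round(1))
    gripper_to(.070); move_l([*t,.18],.15); return t
def press(t):
    gripper_to(0,40); move_l([*t,.085],.15)
    h=move_l([*t,.060],.02,max_force=18); s=observe();print('press',h,s['eef_pos'].round(4),s['ft_force'].round(1))
    move_l([*t,.18],.15)
E
python3 -W ignore - <<'E'
from tubs import *
pick((.593,-.277))
snap('wrist','w1');snap('scene','s4')
E
```

```text
hit False
open 0.05473638481966368
open lifted 0.05523269497235379 [-0.9  0.3 -3.1]
```

View pics/s4.png

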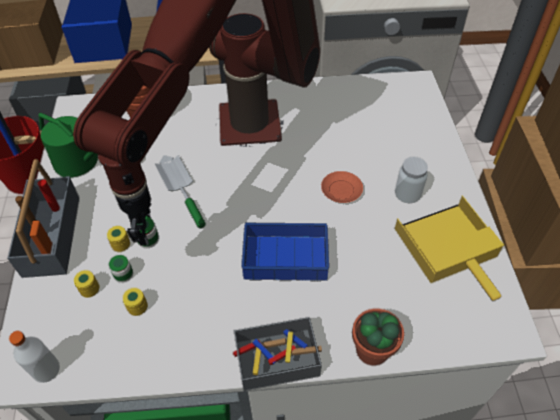

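The tub is held: opening is 55 mm, and the scene shows it lifted near (148,230) with the tray standing at (286,250). Placing it at the left end of the tray.

```bash
python3 -W ignore - <<'E'
from tubs import *
t=place(0,.05); press(t); print(observe()['time_s'])
movep([.45,.28,.35],down(YAW)); find('b')
cv2.imwrite('pics/m4.png',np.hstack([cv2.resize(cv2.imread('pics/top_b.png')[110:270,190:450],(400,260)),cv2.resize(cv2.imread('pics/scene_b.png')[190:320,60:360],(400,260))]))
E
```

```text
touch True [0.5688 0.1185 0.027 ] [-1.1 -0.9  5.1]
press True [0.5698 0.1185 0.064 ] [-1.  -0.7  4.9]
50.7833
top [416.3 191.8] 199 ray [ 0.5727 -0.3801  0.0611] mid [ 0.5734 -0.3815]
top [260.  198.5] 223 ray [0.5666 0.1204 0.0648] mid [0.5678 0.1205]
scene [303.3 245.4] 255 ray [0.5704 0.1162 0.0648] mid [0.57   0.1164]
scene [118.1 262.6] 241 ray [ 0.5755 -0.3847  0.0611] mid [ 0.5732 -0.3844]
```

View pics/m4.png

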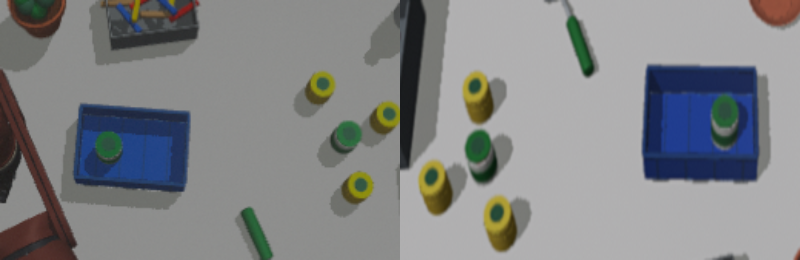

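The first tub stands at the left end of the tray, and the press ended at z = 64.0 mm, which is the fully-home height. The second tub has not moved.

```bash
python3 -W ignore - <<'E'
from tubs import *
pick((.574,-.3825))
if observe()['opening']>.05:
    t=place(0,-.05); press(t); print(observe()['time_s'])
movep([.45,.28,.35],down(YAW)); find('c')
for n in('top','scene'):
    pass
cv2.imwrite('pics/m5.png',np.hstack([cv2.resize(cv2.imread('pics/top_c.png')[130:270,200:350],(400,370)),cv2.resize(cv2.imread('pics/scene_c.png')[205:300,225:345],(400,370))]))
E
```

```text
hit False
open 0.0550223575279441
open lifted 0.05515110514959984 [-0.2  0.7 -1.8]
touch True [0.5583 0.0192 0.027 ] [-0.6 -0.7  5.3]
press True [0.5593 0.0191 0.064 ] [-0.9  0.8  5.3]
67.2333
top [260.  198.5] 222 ray [0.5667 0.1204 0.065 ] mid [0.5676 0.1206]
top [291.5 200.6] 221 ray [0.5565 0.0211 0.0645] mid [0.5575 0.0211]
scene [266.2 245.1] 254 ray [0.5595 0.0163 0.0647] mid [0.5568 0.0169]
scene [303.3 245.4] 254 ray [0.5703 0.1163 0.0645] mid [0.5704 0.117 ]
```

View pics/m5.png

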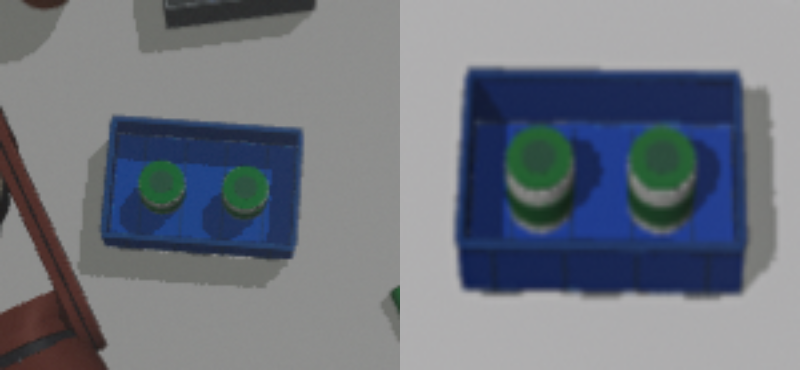

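View pics/scene_c.png

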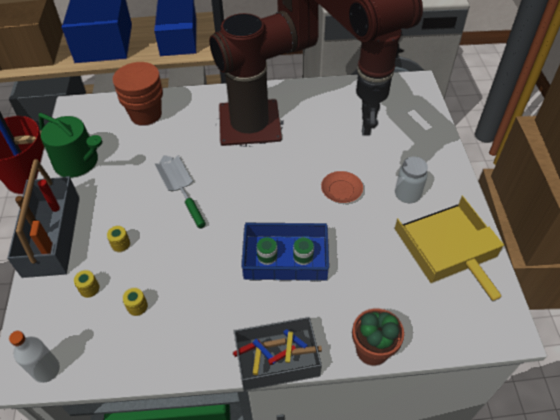

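The scene shows both tubs in the tray at (266,245) and (303,245). The walls are up, no other white tub is in view, and the bystanders have not moved. I'll check the rims once more, look for red, then hand in.

```bash
python3 -W ignore - <<'E'
from tubs import *
for n in ['top','scene']:
    im,d=get_image(n);c=get_calibration(n);P=cloud(c,d);hsv=cv2.cvtColor(im,cv2.COLOR_RGB2HSV)
    near=np.hypot(P[...,0]-.5645,P[...,1]-.0688)<.12
    print('red px',int(((cv2.inRange(hsv,(0,120,50),(10,255,255))|cv2.inRange(hsv,(170,120,50),(180,255,255)))>0)[near].sum()))
    m=cv2.inRange(hsv,(105,100,30),(125,255,255))>0
    B=P[m];B=B[(B[:,2]>.061)&(B[:,2]<.08)&(np.hypot(B[:,0]-.56,B[:,1]-.07)<.2)];L=(B[:,:2]-C0)@RT
    for nm,(o,h) in W.items():
        s=L@o;t=L@np.array([-o[1],o[0]]);k=(s>h-.02)&(abs(t)<(.08 if h<.1 else .05));print(n,nm,np.median(s[k]).round(4))
job_done()
E
```

```text
red px 0
top far 0.0699
top near 0.0733
top left 0.1138
top right 0.1088
red px 0
scene far 0.075
scene near 0.068
scene left 0.1095
scene right 0.1123
the job is handed in; nothing more can be done
```

The job is handed in. I raised all four tray walls from outside with the shut fingers, left, far, near, then right. Only after that did I place the two white, green-banded tubs on the tray floor, 50 mm either side of its centre, and press both lids down. The three yellow look-alikes were left alone.

**Last checks:**
- **Walls:** opposite rims measure about 143 mm and 222 mm apart, against 144 and 224 mm for upright walls.
- **Lids:** both presses stopped at z = 64.0 mm, the fully-home height on the tray floor, and neither camera shows any red.
- **Tubs:** both stand upright and released, within a few mm of where I aimed them.
- **Bystanders:** the jar, saucer, trowel and dustpan look unmoved in the pictures; I did not measure them.
- **Time:** the second lid was pressed by 67 s.

**Disagreement and trouble:**
- **Cameras:** the top and scene views differ by about 4 to 5 mm, so I used their mean.
- **Near wall:** the first approach to the near wall was refused as unreachable, so I used a steeper tool angle.

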